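# Snap the amber marker lamp into the empty lamp mount

### The arm

A 6-joint arm with a two-finger parallel gripper is mounted at the origin on the work surface. World frame = base frame: x ahead of the robot, y to its left, z up, the work surface at z = 0. Lengths are in mm, angles in degrees, forces in N, time in s.
With the tool pointing down it reaches from about 300 to 850 mm from the base axis. Payload 4.2 kg.
Tool frame: the origin (TCP) lies midway between the tips of the shut fingers; the grasp point (between the pads) lies 19 mm behind it (env.grip_point_offset is the distance from the TCP to the grasp point, in mm); z points along the fingers, x is the direction in which the jaws open and shut, and the axes are right-handed (so a half turn about z gives the same grasp; the last joint's range is limited). The gripper opens to 91 mm and grips with 3 to 60 N. Pads are 32 mm wide; open, the fingers measure 118 mm over their backs; the gripper's body (76 mm by 178 mm) begins 60 mm behind the grasp point.
Start: joints at [-71.047, 18.312, 89.639, -0, 72.044, -1.146], TCP at [197.603, -539.999, 192.776] pointing down, gripper open.
Joint ranges: [-177.97, 177.97], [-48.28, 115.42], [12.27, 149.76], [-77.06, 257.06], [2.81, 150.46], [-146.56, 146.56]. Speed limits (degrees/s): [147.25, 147.25, 180, 180, 180, 180].

### API

Orientations are given as [roll, pitch, yaw] about the fixed x, y, z axes, in that order (R = Rz(yaw) Ry(pitch) Rx(roll)).
In Python, from workcell import env gives the robot as it stands.
- The arm moves only by the shell command python3 -m pendant 'ROWS' [FORCE]. ROWS is JSON, a list of rows, each an object with "xyz": the shift along the tool's x, y, z in m, a list of three; "roll": the turn about the tool's z in degrees; "jaw": the closure, from 0 (fully open) to 1 (shut). A call has exactly 8 rows; each row is the pose to reach, as a shift and turn from the pose commanded when the call began, along the tool's axes at that moment; what a row does not reach only later rows make up. A row lasts 1/8 s, in which the tool goes at most 62.5 mm and 10.7 degrees, less where a joint would pass 70% of its speed; a pose out of reach is approached as far as the arm can. A call with a gripper value outside its range is refused whole. The fingers move at their own pace and stop on an object; FORCE is the grip in N (left out, the last holds). Time passes only in rows, so rows that repeat a pose let the fingers close, or fill a call up. It gives the time, the measured TCP pose, the force and the opening at its end, in the units of the state.
- env.state(): the state, without advancing time (a new reading comes with each control period).
- env.grab_frame(name): name is "scene" or "top"; returns (picture, depth): 400x640x3 uint8, blue, green, red; 400x640 float32, mm along the optical axis (not along the pixel's ray), 0 where there is no reading.
- env.camera_params(name): a dict with "camera_matrix" (3x3 intrinsics, pixels), "cam_to_world" (4x4, takes a point from camera to world coordinates). Camera axes: x right, y up, looking along -z (the intrinsics and any distortion apply to the point x, -y, -z); pixel columns grow to the right and rows downward; lengths in mm; the calibration is good to about 2 mm. A picture is of the moment at which its call begins. camera_params takes no time and is no camera call.
- env.job_done(): hands the job in, once; it reports no verdict.
The state is a dict: "time_s": time; "qpos": joint angles; "qvel": joint speeds; "effort": joint torques, N m; "ee_pos": TCP position; "ee_rot": TCP orientation; "force": force on the tool from outside, world axes, zero at the start; "torque": the same for the moment, N m; "gripper_width": finger opening in mm.
Only numpy, scipy, OpenCV 4.12 (cv2) and the standard library are available. Lean on these libraries where they do the work, as an engineer would, in place of code of your own. Each camera call takes 0.05 s, during which the arm holds its last target. There are 200 camera calls.

### The job

On the packing bench of this trailer-parts store, one of the two round lamp mounts is still empty. Pick up the loose amber marker lamp, set it upright in the mouth of the empty mount without dropping it, press it straight down until it snaps fully home with its black rim flush on the ring, and let go. Leave the red and the clear lamp where they stand.

Things in the scene. Friction and masses are not known exactly. Their poses are not given: they have to be found in the camera images.
- amber_lamp: Lamp to fit: round, 55 mm high, 90 g, with an AMBER (orange-yellow) flat-topped lens; stands loose, upright. Origin: centre of underside, z up; yaw is free. From below: grey foot 24 mm wide, widening to a 34 mm snap bead 10-12 mm up; 26 mm neck from 17 mm up; head 60 mm in diameter from 26 to 50 mm up (black rim to 36, then lens): grip its upper half.
- seat (a point): Where the lamp's origin lies when home: on the axis of the EMPTY fixed mount, 21.5 mm above the bench. Base disc 92 mm wide, 8 mm thick; blue ring 49 mm wide, top 26 mm above this point, bore 44 mm with 4 yellow spring noses. The lamp meets them 15 mm above home; the push rises to 5-10 N at 7-10 mm, then drops as they snap over the bead. The like mount that holds a red lamp is done.
- red_lamp: Loose lamp of the same shape and size as the amber one but with a RED lens, standing upright on the bench: leave it alone. Origin at the centre of its underside.
- clear_lamp: Loose lamp of the same shape and size as the amber one but with a CLEAR white lens, standing upright on the bench: leave it alone. Origin at the centre of its underside.

How it is judged:
By the outcome, as a careful person would: the job done as asked, in the order asked, and still so for the second after the job is handed in, with the robot touching nothing.
It also fails if it takes over 48 s, if anything falls off the work surface, if the arm or the gripper's body presses on something with over 40 N, if the wrist force passes 120 N, or if a joint passes its speed limit or range.

## Working session

There is one attempt and no reset: what is moved stays moved. The work goes in short steps, Python scripts to look and compute and a shell command to move; the robot and the scene stay as the last step left them, time stands still between calls to the robot, and variables do not carry over. Pictures are saved under pics/ and viewed, about 8 in all and at most 12, crops included, and the job is handed in when it is done.

```bash
mkdir -p pics; ls
python3 - <<'E'
from workcell import env
import cv2,numpy as np
s=env.state();print({k:np.round(v,2).tolist() for k,v in s.items()})
for n in("top","scene"):
    p,d=env.grab_frame(n);cv2.imwrite(f"pics/{n}0.png",p);np.save(f"pics/{n}0.npy",d)
    c=env.camera_params(n);print(n,{k:np.round(v,3).tolist() if not isinstance(v,str) else v for k,v in c.items()})
E
```

```text
pics
{'time_s': 0.0, 'qpos': [-71.05, 18.35, 89.71, -0.0, 72.04, -1.14], 'qvel': [-0.02, -0.0, -0.11, 0.04, -0.01, -0.04], 'effort': [0.0, -41.25, -23.2, 0.07, 0.05, -0.0], 'ee_pos': [197.41, -539.49, 191.93], 'ee_rot': [-180.0, 0.1, -69.9], 'force': [0.03, -0.52, 0.67], 'torque': [0.01, -0.01, 0.01], 'gripper_width': 90.99}
top {'camera_matrix': [[515.17, 0.0, 314.538], [0.0, 515.17, 202.415], [0.0, 0.0, 1.0]], 'cam_to_world': [[-0.016, 0.99, -0.142, 396.363], [-1.0, -0.013, 0.028, 10.532], [0.026, 0.142, 0.99, 1113.915], [0.0, 0.0, 0.0, 1.0]]}
scene {'camera_matrix': [[431.051, 0.0, 319.225], [0.0, 431.051, 201.209], [0.0, 0.0, 1.0]], 'cam_to_world': [[0.523, -0.616, 0.589, 1098.719], [0.852, 0.373, -0.366, -328.871], [0.006, 0.694, 0.72, 716.536], [0.0, 0.0, 0.0, 1.0]]}
```

View pics/top0.png

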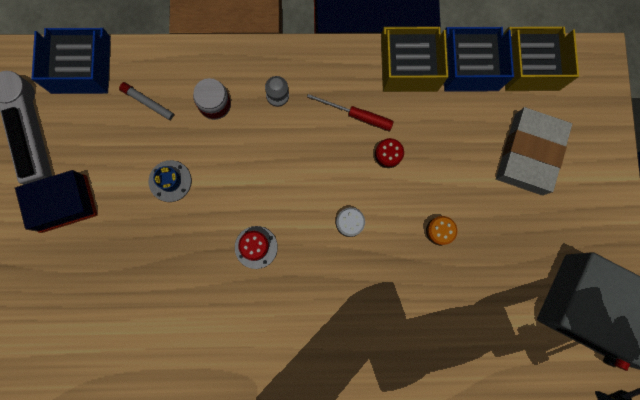

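View pics/scene0.png

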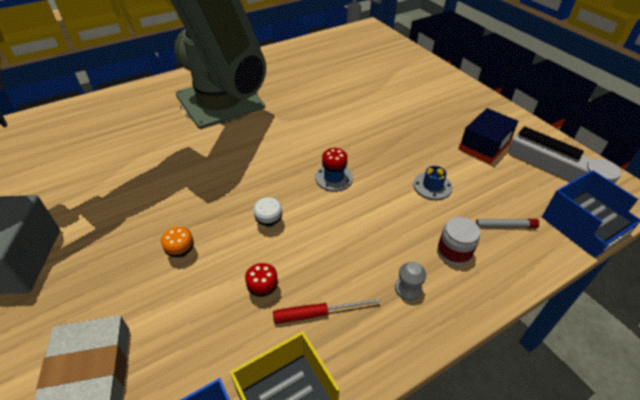

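The top view shows the amber lamp at (442,230) and the empty mount at (168,180), with its ring around (167,178). The filled mount is at (256,247), the clear lamp at (350,221) and the red lamp at (390,152). In the scene view, amber is at (178,240) and the empty mount at (435,182).

```bash
cat > h.py <<'E'
from workcell import env
import cv2,numpy as np
def cast(n,uv,z):
    c=env.camera_params(n);K=np.array(c["camera_matrix"]);T=np.array(c["cam_to_world"])
    uv=np.atleast_2d(np.array(uv,float))
    r=np.c_[(uv[:,0]-K[0,2])/K[0,0],-(uv[:,1]-K[1,2])/K[1,1],-np.ones(len(uv))]@T[:3,:3].T
    return T[:3,3]+r*((z-T[2,3])/r[:,2])[:,None]
def cloud(n,d,m):
    c=env.camera_params(n);K=np.array(c["camera_matrix"]);T=np.array(c["cam_to_world"])
    v,u=np.nonzero(m&(d>0));Z=d[v,u]
    return np.c_[(u-K[0,2])/K[0,0]*Z,-(v-K[1,2])/K[1,1]*Z,-Z]@T[:3,:3].T+T[:3,3],np.c_[u,v]
def big(m):
    c=max(cv2.findContours(m.astype(np.uint8),0,cv2.CHAIN_APPROX_NONE)[0],key=cv2.contourArea);return c[:,0]
def circ(P):  # algebraic circle fit
    A=np.c_[2*P[:,:2],np.ones(len(P))];s=np.linalg.lstsq(A,(P[:,:2]**2).sum(1),rcond=None)[0]
    return s[:2],np.sqrt(s[2]+s[0]**2+s[1]**2)
E
python3 - <<'E'
from h import *
for n,am,mo in(("top",(442,230),(168,180)),("scene",(178,240),(434,182))):
    p=cv2.imread(f"pics/{n}0.png");d=np.load(f"pics/{n}0.npy");H=cv2.cvtColor(p,cv2.COLOR_BGR2HSV)
    yy,xx=np.mgrid[:400,:640]
    w=lambda c,r:np.hypot(xx-c[0],yy-c[1])<r
    m=w(am,26)&(H[...,0]>4)&(H[...,0]<22)&(H[...,1]>200)&(H[...,2]>120)
    c=big(m);P,_=cloud(n,d,m);print(n,"amber px",c.min(0),c.max(0),"z pct",np.percentile(P[:,2],[5,50,95]).round(1))
    for z in(50,):print(" ray circle z",z,circ(cast(n,c,z)))
    P,_=cloud(n,d,w(am,30));
    t=P[P[:,2]>np.percentile(P[:,2],98)-4];print(" top pts ctr",(t.min(0)+t.max(0))/2,t.max(0)-t.min(0),len(t))
    P,_=cloud(n,d,w(mo,36));print(" mount z pct",np.percentile(P[:,2],[5,50,75,90,97,99.5]).round(1))
    t=P[(P[:,2]>42)&(P[:,2]<54)];print(" ring ctr",(t.min(0)+t.max(0))/2,t.max(0)-t.min(0),circ(t),len(t))
    t=P[(P[:,2]>4)&(P[:,2]<14)];print(" base ctr",(t.min(0)+t.max(0))/2,t.max(0)-t.min(0),len(t))
    b=w(mo,24)&(H[...,0]>95)&(H[...,0]<130)&(H[...,1]>110)&(H[...,2]>40)
    c=big(b);print(" blue",c.min(0),c.max(0),circ(cast(n,c,47.5)))
o=[cv2.resize(cv2.imread(f"pics/{n}0.png")[y-30:y+30,x-40:x+40],None,fx=5,fy=5,interpolation=cv2.INTER_CUBIC) for n,x,y in(("top",168,180),("top",442,230),("scene",434,182),("scene",178,240))]
cv2.imwrite("pics/crop.png",np.vstack([np.hstack(o[:2]),np.hstack(o[2:])]))
E
```

```text
top amber px [431 218] [455 243] z pct [51.9 55.1 58.5]
 ray circle z 50 (array([ 486.87664562, -287.5843494 ]), np.float64(25.334674660756765))
 top pts ctr [ 486.98262097 -284.06500108   57.57222225] [54.20290484 55.48056501  7.5952876 ] 428
 mount z pct [-3.   1.6  7.8 20.5 44.  49.2]
 ring ctr [606.49429432 293.34598333  47.49300937] [48.80995214 48.43816623 10.9090019 ] (array([606.50640012, 292.81425164]), np.float64(21.537418964869353)) 168
 base ctr [610.05710271 295.44011762   8.96789831] [152.22948403 144.10567644   9.92288202] 941
 blue [154 167] [175 189] (array([603.89924466, 290.89683942]), np.float64(18.670839747545728))
scene amber px [161 227] [191 250] z pct [46.8 51.3 53.2]
 ray circle z 50 (array([ 492.83477947, -286.08949902]), np.float64(28.94135156582854))
 top pts ctr [ 491.23137114 -284.69107778   51.75460261] [54.86149127 56.53726597  5.46962549] 482
 mount z pct [-5.4 -2.8 -0.3 16.1 38.8 44.1]
 ring ctr [609.94908136 293.63503779  44.10475127] [48.94326619 47.45903433  3.98025975] (array([610.41633099, 292.96770484]), np.float64(22.818613083105614)) 74
 base ctr [609.79140014 293.30368151   8.93606648] [91.54144992 90.2496166   9.86120518] 387
 blue [424 167] [443 190] (array([626.38237349, 269.64720253]), np.float64(28.453493258051946))
```

View pics/crop.png

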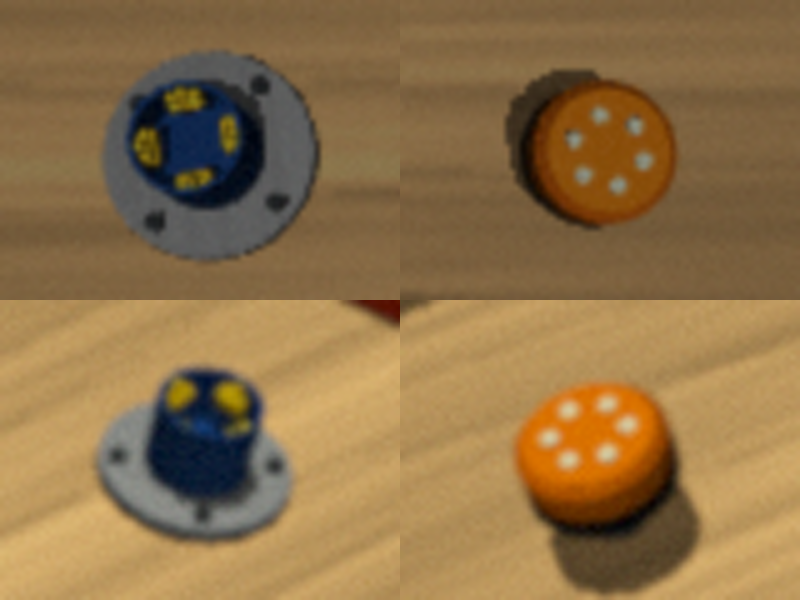

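The crop shows the ring and its 4 noses clearly, and a clean amber disc. The two cameras put the amber lamp at about (489,-285) and the seat at about (608,293). The lamp-to-seat offset agrees between them to within 1 mm. Moving over the lamp now.

```bash
python3 -m pendant '[{"xyz":[-0.0174,-0.0452,0.0],"roll":0,"jaw":0},{"xyz":[-0.0348,-0.0903,0.0],"roll":0,"jaw":0},{"xyz":[-0.0522,-0.1355,0.01],"roll":0,"jaw":0},{"xyz":[-0.0697,-0.1807,0.02],"roll":0,"jaw":0},{"xyz":[-0.0871,-0.2258,0.04],"roll":0,"jaw":0},{"xyz":[-0.1045,-0.271,0.06],"roll":0,"jaw":0},{"xyz":[-0.1219,-0.316,0.075],"roll":0,"jaw":0},{"xyz":[-0.1393,-0.3613,0.085],"roll":0,"jaw":0}]' 25
python3 - <<'E'
from h import *
p,d=env.grab_frame("scene");q,_=env.grab_frame("top")
cv2.imwrite("pics/app.png",np.hstack([cv2.resize(p[120:320,60:330],None,fx=1.48,fy=1.48),cv2.resize(q[130:330,310:580],None,fx=1.48,fy=1.48)]))
s=env.state();print(s["time_s"],s["ee_pos"],s["ee_rot"],s["force"])
E
```

```text
time_s: 1.1
ee_pos: [489.6, -283.6, 106.6]
ee_rot: [179.9, 0.1, -69.9]
force: [0.9, -0.8, 0.6]
gripper_width: 91.0
1.2 [ 491.12547092 -281.65690152  106.04430595] [ 1.79981561e+02  1.53242422e-01 -6.96440845e+01] [-1.29828916 -0.93821422 -0.05045844]
```

View pics/app.png

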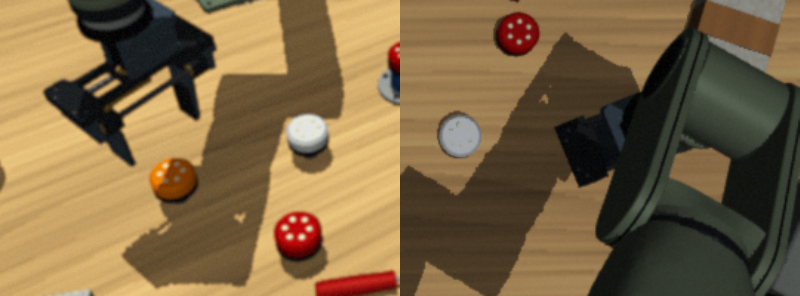

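The gripper hangs above the amber lamp, which sits between the fingers in the scene crop at (172,180). Descending, then closing.

```bash
python3 -m pendant '[{"xyz":[0,0,0.014],"roll":0,"jaw":0},{"xyz":[0,0,0.028],"roll":0,"jaw":0},{"xyz":[0,0,0.042],"roll":0,"jaw":0},{"xyz":[0,0,0.056],"roll":0,"jaw":0},{"xyz":[0,0,0.07],"roll":0,"jaw":0},{"xyz":[0,0,0.083],"roll":0,"jaw":0},{"xyz":[0,0,0.083],"roll":0,"jaw":0},{"xyz":[0,0,0.083],"roll":0,"jaw":0.1}]' 25
python3 -m pendant '[{"xyz":[0,0,0],"roll":0,"jaw":0.2},{"xyz":[0,0,0],"roll":0,"jaw":0.3},{"xyz":[0,0,0],"roll":0,"jaw":0.5},{"xyz":[0,0,0],"roll":0,"jaw":1},{"xyz":[0,0,0],"roll":0,"jaw":1},{"xyz":[0,0,0],"roll":0,"jaw":1},{"xyz":[0,0,0],"roll":0,"jaw":1},{"xyz":[0,0,0],"roll":0,"jaw":1}]' 25
```

```text
time_s: 2.2
ee_pos: [489.4, -285.2, 25.0]
ee_rot: [-180.0, -0.0, -69.9]
force: [-0.4, -0.0, -0.6]
gripper_width: 84.0
time_s: 3.2
ee_pos: [489.2, -285.1, 25.0]
ee_rot: [-180.0, -0.0, -69.9]
force: [-0.0, 0.9, 4.6]
gripper_width: 58.6
```

```bash
python3 -m pendant '[{"xyz":[0,0,-0.004],"roll":0,"jaw":1},{"xyz":[0,0,-0.012],"roll":0,"jaw":1},{"xyz":[0,0,-0.026],"roll":0,"jaw":1},{"xyz":[0,0,-0.044],"roll":0,"jaw":1},{"xyz":[0,0,-0.064],"roll":0,"jaw":1},{"xyz":[0,0,-0.084],"roll":0,"jaw":1},{"xyz":[0,0,-0.096],"roll":0,"jaw":1},{"xyz":[0,0,-0.1],"roll":0,"jaw":1}]' 25
python3 - <<'E'
from h import *
p,d=env.grab_frame("scene")
cv2.imwrite("pics/lift.png",cv2.resize(p[100:300,60:330],None,fx=2.5,fy=2.5,interpolation=cv2.INTER_CUBIC))
s=env.state();print(s["time_s"],s["ee_pos"],s["ee_rot"],s["force"],s["torque"],s["gripper_width"])
E
```

```text
time_s: 4.2
ee_pos: [489.3, -285.2, 125.8]
ee_rot: [-179.9, -0.1, -69.9]
force: [-0.0, 0.5, -2.2]
gripper_width: 58.4
4.25 [ 489.25449394 -285.17617917  125.64148527] [-1.79956486e+02 -5.96377863e-02 -6.99048723e+01] [-0.0266677   0.51729229 -1.10014593] [-0.03399148 -0.00654234  0.00565737] 58.613585654655665
```

View pics/lift.png

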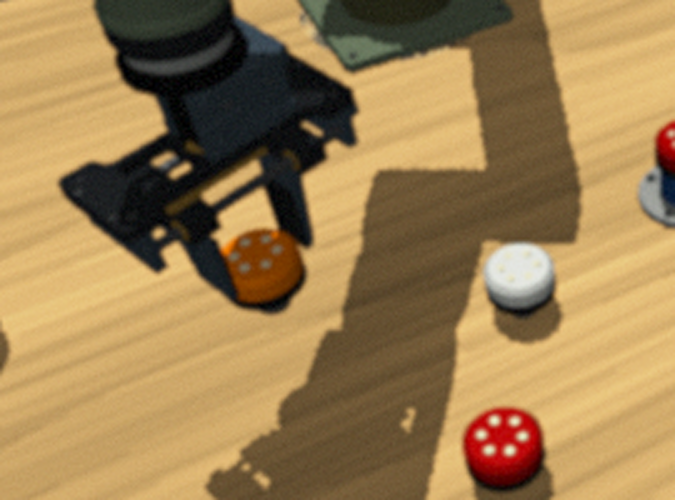

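The lamp is held upright, with its lens at (262,262) between the fingers and the black underside below. Transferring in two calls, turning the jaws across the scene camera's view as I go.

```bash
python3 -m pendant '[{"xyz":[-0.012,-0.008,0],"roll":-3,"jaw":1},{"xyz":[-0.040,-0.025,0],"roll":-9,"jaw":1},{"xyz":[-0.075,-0.046,0],"roll":-16,"jaw":1},{"xyz":[-0.112,-0.069,0],"roll":-24,"jaw":1},{"xyz":[-0.149,-0.092,0],"roll":-32,"jaw":1},{"xyz":[-0.186,-0.115,0],"roll":-40,"jaw":1},{"xyz":[-0.220,-0.136,0],"roll":-47,"jaw":1},{"xyz":[-0.251,-0.155,0],"roll":-54,"jaw":1}]' 25
python3 -m pendant '[{"xyz":[-0.003,-0.037,0],"roll":-8,"jaw":1},{"xyz":[-0.006,-0.080,0],"roll":-16,"jaw":1},{"xyz":[-0.009,-0.125,0],"roll":-24,"jaw":1},{"xyz":[-0.013,-0.170,0],"roll":-32,"jaw":1},{"xyz":[-0.016,-0.212,0],"roll":-40,"jaw":1},{"xyz":[-0.019,-0.250,0],"roll":-47,"jaw":1},{"xyz":[-0.021,-0.280,0],"roll":-52,"jaw":1},{"xyz":[-0.022,-0.294,0],"roll":-54,"jaw":1}]' 25
python3 - <<'E'
from h import *
for i in range(4): p,d=env.grab_frame("scene")
q,e=env.grab_frame("top")
cv2.imwrite("pics/s2.png",p);np.save("pics/s2.npy",d);cv2.imwrite("pics/t2.png",q);np.save("pics/t2.npy",e)
cv2.imwrite("pics/over.png",np.hstack([cv2.resize(p[60:220,360:520],None,fx=2.5,fy=2.5,interpolation=cv2.INTER_CUBIC),cv2.resize(q[100:260,90:250],None,fx=2.5,fy=2.5,interpolation=cv2.INTER_CUBIC)]))
s=env.state();print(s["time_s"],s["ee_pos"],s["ee_rot"],s["force"],s["gripper_width"])
E
```

```text
time_s: 5.25
ee_pos: [547.6, 6.4, 123.9]
ee_rot: [180.0, 0.1, -15.5]
force: [-0.2, -0.0, -1.7]
gripper_width: 58.6
time_s: 6.25
ee_pos: [606.7, 294.7, 123.4]
ee_rot: [-180.0, 0.1, 38.3]
force: [1.1, -0.5, -1.4]
gripper_width: 58.2
6.5 [607.27206451 291.63344898 124.45599554] [1.79984781e+02 7.94770752e-02 3.80454346e+01] [ 0.14282784 -1.13947061 -1.67818604] 58.77040395000532
```

View pics/over.png

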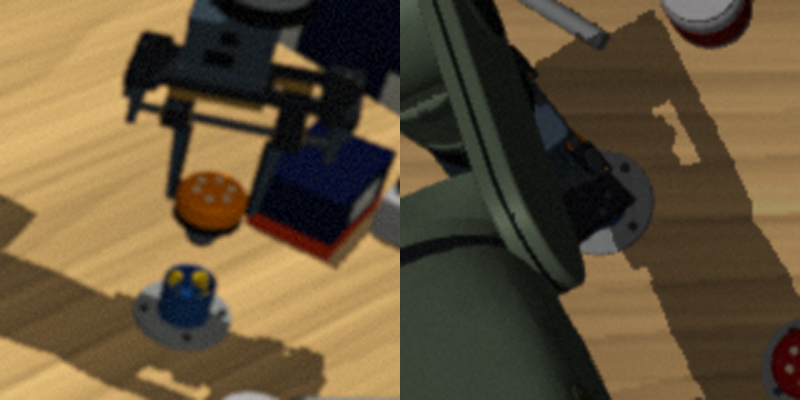

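The lamp hangs above the mount: lens at crop (211,195), foot at (201,240), ring at (189,275). Now checking its position and tilt numerically.

```bash
cat >> h.py <<'E'
def lampcheck(p,d,amb,n="scene"):
    H=cv2.cvtColor(p,cv2.COLOR_BGR2HSV);yy,xx=np.mgrid[:400,:640]
    m=(np.hypot(xx-amb[0],yy-amb[1])<22)&(H[...,0]>3)&(H[...,0]<24)&(H[...,1]>170)&(H[...,2]>70)
    lab=cv2.connectedComponents(m.astype(np.uint8))[1];m=lab==lab[amb[1],amb[0]]
    P,uv=cloud(n,d,m);top=P[P[:,2]>np.percentile(P[:,2],90)-7]
    for _ in range(4):
        A=np.c_[top[:,:2]-top[:,:2].mean(0),np.ones(len(top))];c=np.linalg.lstsq(A,top[:,2],rcond=None)[0]
        r=abs(A@c-top[:,2]);top=top[r<max(1.5,2*np.median(r))]
    print("amber px",uv.min(0),uv.max(0),"n",len(top),"tilt deg (world dz/dx,dz/dy)",np.degrees(np.arctan(c[:2])).round(1),"med res",np.median(r).round(2))
    print("top ctr",((top.min(0)+top.max(0))/2).round(1),top.mean(0).round(1),"ext",(top.max(0)-top.min(0)).round(1))
def proj(n,X):
    c=env.camera_params(n);K=np.array(c["camera_matrix"]);T=np.array(c["cam_to_world"])
    q=(np.atleast_2d(X)-T[:3,3])@T[:3,:3];return np.c_[K[0,2]+K[0,0]*q[:,0]/-q[:,2],K[1,2]-K[1,1]*q[:,1]/-q[:,2]]
E
python3 - <<'E'
from h import *
lampcheck(cv2.imread("pics/scene0.png"),np.load("pics/scene0.npy"),(178,240))
lampcheck(cv2.imread("pics/s2.png"),np.load("pics/s2.npy"),(444,138))
print(proj("scene",[[607.3,291.6,155],[607.3,291.6,100],[608,293,47.5],[608,293,8]]).round(1))
p=cv2.imread("pics/s2.png");cv2.imwrite("pics/c2.png",cv2.resize(p[115:205,405:495],None,fx=6.5,fy=6.5,interpolation=cv2.INTER_CUBIC))
E
```

```text
amber px [0 0] [639 399] n 16460 tilt deg (world dz/dx,dz/dy) [-4.2 -0. ] med res 12.3
top ctr [170.8 397.4 118.4] [537.2 283.1  83.1] ext [1491.4 1959.8  137.8]
amber px [0 0] [639 399] n 13760 tilt deg (world dz/dx,dz/dy) [-4.5  0.2] med res 14.81
top ctr [170.3 399.5 126.2] [466.6 320.7  96.6] ext [1491.9 1960.3  126.3]
[[445.1 133.4]
 [439.7 153.3]
 [435.7 170.8]
 [432.4 183.1]]
```

View pics/c2.png

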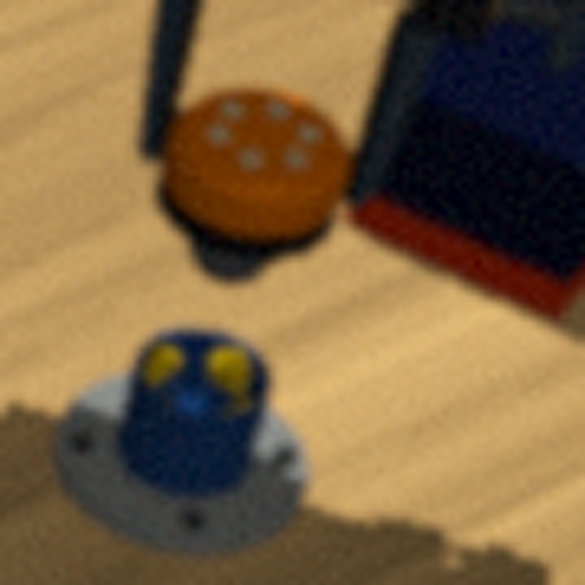

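```bash
sed -i 's/lab=cv2.*$/m=cv2.morphologyEx(m.astype(np.uint8),cv2.MORPH_CLOSE,np.ones((5,5)));lab=cv2.connectedComponents(m)[1];m=lab==lab[amb[1],amb[0]]/' h.py
python3 - <<'E'
from h import *
yy,xx=np.mgrid[:400,:640]
for f,a,mo in(("scene0",(178,240),(434,182)),("s2",(444,138),(434,182))):
    p=cv2.imread(f"pics/{f}.png");d=np.load(f"pics/{f}.npy");lampcheck(p,d,a)
    P,_=cloud("scene",d,np.hypot(xx-mo[0],yy-mo[1])<30)
    for lo,hi in((40,50),(2,11)):
        t=P[(P[:,2]>lo)&(P[:,2]<hi)&(np.hypot(P[:,0]-610,P[:,1]-293)<50)];print(" ring/base",((t.min(0)+t.max(0))/2).round(1),(t.max(0)-t.min(0)).round(1))
    # dots on the lens: pixel centroid
    H=cv2.cvtColor(p,cv2.COLOR_BGR2HSV);w=(abs(xx-a[0]-1)<11)&(abs(yy-a[1]+3)<8)
    v=(w&(H[...,1]<150));n,l,st,ce=cv2.connectedComponentsWithStats(v.astype(np.uint8));print(" dots",n-1,ce[1:].round(1).tolist(),ce[1:].mean(0).round(2))
E
```

```text
amber px [161 226] [192 253] n 362 tilt deg (world dz/dx,dz/dy) [-0.7  0.1] med res 0.66
top ctr [ 491.2 -285.3   51.7] [ 491.9 -285.9   51.7] ext [53.3 53.9  3.4]
 ring/base [609.9 293.1  43.1] [48.9 48.6  6.1]
 ring/base [609.1 293.    6.5] [92.8 91.9  8.9]
 dots 6 [[171.1, 231.3], [179.0, 230.5], [183.0, 234.5], [169.0, 237.5], [179.0, 240.0], [171.3, 241.3]] [175.4  235.86]
amber px [430 129] [464 150] n 251 tilt deg (world dz/dx,dz/dy) [-1.7  1.1] med res 0.61
top ctr [613.8 288.7 150.1] [610.7 290.3 150.4] ext [57.9 54.6  4.2]
 ring/base [610.  293.5  43.6] [48.6 51.3  7.1]
 ring/base [610.3 293.4   6.5] [91.8 91.9  9. ]
 dots 8 [[436.2, 128.2], [453.1, 129.0], [440.5, 131.5], [447.5, 131.5], [438.2, 135.4], [452.0, 135.2], [443.0, 139.0], [450.0, 139.2]] [445.06 133.64]
```

Run:
```python
from h import *
print("rest",cast("scene",[175.4,235.9],51.7).round(1))
for z in(150.2,151.2): print("held",cast("scene",[445.2,135.3],z).round(1))
print("held px if over ring",proj("scene",[610,293.3,151.2]))
a=np.radians(38.05);R=np.array([[np.cos(a),np.sin(a)],[np.sin(a),-np.cos(a)]])
for v in((-1.5,3),):print(R.T@np.array(v))
```

```text
rest [[ 488.7 -284.9   51.7]]
held [[608.4 292.4 150.2]]
held [[609.2 291.3 151.2]]
held px if over ring [[446.15593824 135.19406316]]
[ 0.66783695 -3.28694293]
```

```bash
python3 -m pendant '[{"xyz":[0.001,0,0.004],"roll":0,"jaw":1},{"xyz":[0.001,0,0.012],"roll":0,"jaw":1},{"xyz":[0.001,0,0.022],"roll":0,"jaw":1},{"xyz":[0.001,0,0.032],"roll":0,"jaw":1},{"xyz":[0.001,0,0.039],"roll":0,"jaw":1},{"xyz":[0.001,0,0.043],"roll":0,"jaw":1},{"xyz":[0.001,0,0.044],"roll":0,"jaw":1},{"xyz":[0.001,0,0.044],"roll":0,"jaw":1}]' 40
python3 - <<'E'
from h import *
p,d=env.grab_frame("scene");cv2.imwrite("pics/s3.png",p);np.save("pics/s3.npy",d)
s=env.state();print(s["time_s"],s["ee_pos"].round(2),s["ee_rot"].round(2),s["force"].round(1),s["gripper_width"])
a=s["ee_pos"];print(proj("scene",[608,293,105]))
cv2.imwrite("pics/c3.png",cv2.resize(p[130:210,395:475],None,fx=7,fy=7,interpolation=cv2.INTER_CUBIC))
E
```

```text
time_s: 7.5
ee_pos: [608.7, 293.4, 80.9]
ee_rot: [180.0, -0.0, 38.1]
force: [0.4, -0.3, -1.6]
gripper_width: 57.8
7.55 [608.71 293.47  81.05] [ 1.7999e+02 -3.0000e-02  3.8100e+01] [ 0.2  0.  -1.1] 58.34092635932619
[[440.89897993 151.48653564]]
```

View pics/c3.png

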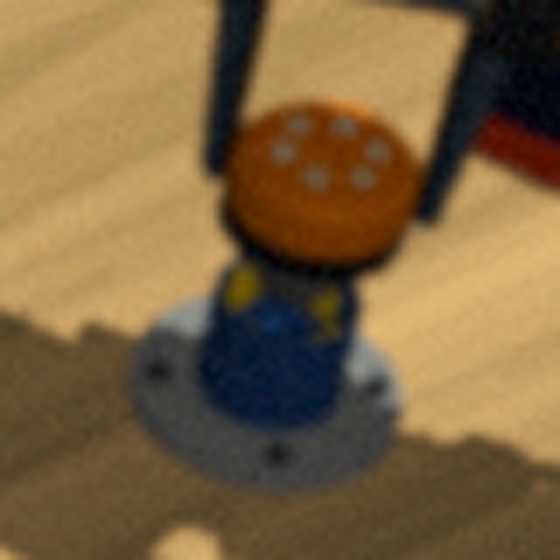

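Run:
```python
from h import *
print("axis px at lens",proj("scene",[610,293.3,107.7]),"ring",proj("scene",[610,293.3,44]),proj("scene",[610,293.3,4.7]))
H=cv2.cvtColor(cv2.imread("pics/s3.png"),cv2.COLOR_BGR2HSV)
yy,xx=np.mgrid[:400,:640]
v=((abs(xx-442)<9)&(abs(yy-151.5)<6)&(H[...,1]<165));n,l,st,ce=cv2.connectedComponentsWithStats(v.astype(np.uint8));c=ce[1:];print(c.round(1).tolist(),st[1:,4]);m=c.mean(0)
print("held at",cast("scene",m,107.7).round(1))
P=np.load("pics/s3.npy");lampcheck(cv2.imread("pics/s3.png"),P,(442,155))
b,_=cloud("scene",P,np.hypot(xx-434,yy-185)<30);t=b[(b[:,2]>2)&(b[:,2]<11)&(np.hypot(b[:,0]-610,b[:,1]-293)<50)];print(((t.min(0)+t.max(0))/2).round(1))
```

```text
axis px at lens [[441.87784202 150.98975324]] ring [[436.09689964 172.33428818]] [[432.78765897 184.55274642]]
[[437.0, 147.5], [444.0, 147.5], [449.7, 146.3], [435.0, 151.3], [448.3, 151.0], [439.7, 155.0], [446.5, 155.0]] [6 6 3 7 7 7 6]
held at [[609.9 296.3 107.7]]
amber px [427 144] [455 166] n 253 tilt deg (world dz/dx,dz/dy) [-1.1  1.6] med res 0.64
top ctr [613.  289.4 107.1] [613.1 290.4 107.2] ext [54.1 54.8  4.5]
[609.7 293.    6.4]
```

The lens dots sit within 0.2 px of the mount axis. Lowering into the mouth, then pressing in steps.

```bash
python3 -m pendant '[{"xyz":[0,0,0.002],"roll":0,"jaw":1},{"xyz":[0,0,0.005],"roll":0,"jaw":1},{"xyz":[0,0,0.009],"roll":0,"jaw":1},{"xyz":[0,0,0.012],"roll":0,"jaw":1},{"xyz":[0,0,0.015],"roll":0,"jaw":1},{"xyz":[0,0,0.017],"roll":0,"jaw":1},{"xyz":[0,0,0.018],"roll":0,"jaw":1},{"xyz":[0,0,0.018],"roll":0,"jaw":1}]' 40
python3 -m pendant '[{"xyz":[0,0,0.001],"roll":0,"jaw":1},{"xyz":[0,0,0.002],"roll":0,"jaw":1},{"xyz":[0,0,0.003],"roll":0,"jaw":1},{"xyz":[0,0,0.004],"roll":0,"jaw":1},{"xyz":[0,0,0.005],"roll":0,"jaw":1},{"xyz":[0,0,0.006],"roll":0,"jaw":1},{"xyz":[0,0,0.006],"roll":0,"jaw":1},{"xyz":[0,0,0.006],"roll":0,"jaw":1}]' 40
```

```text
time_s: 8.55
ee_pos: [608.5, 293.6, 62.9]
ee_rot: [-180.0, -0.0, 38.1]
force: [0.3, 1.1, -0.1]
gripper_width: 58.1
time_s: 9.55
ee_pos: [609.0, 293.5, 57.3]
ee_rot: [180.0, -0.1, 38.1]
force: [-1.4, 1.0, 5.7]
gripper_width: 57.8
```

```bash
python3 -m pendant '[{"xyz":[0,0,0.0015],"roll":0,"jaw":1},{"xyz":[0,0,0.003],"roll":0,"jaw":1},{"xyz":[0,0,0.0045],"roll":0,"jaw":1},{"xyz":[0,0,0.006],"roll":0,"jaw":1},{"xyz":[0,0,0.0075],"roll":0,"jaw":1},{"xyz":[0,0,0.009],"roll":0,"jaw":1},{"xyz":[0,0,0.009],"roll":0,"jaw":1},{"xyz":[0,0,0.009],"roll":0,"jaw":1}]' 40
python3 -m pendant '[{"xyz":[0,0,0.0005],"roll":0,"jaw":1},{"xyz":[0,0,0.001],"roll":0,"jaw":1},{"xyz":[0,0,0.0015],"roll":0,"jaw":1},{"xyz":[0,0,0.002],"roll":0,"jaw":1},{"xyz":[0,0,0.002],"roll":0,"jaw":1},{"xyz":[0,0,0.002],"roll":0,"jaw":1},{"xyz":[0,0,0.002],"roll":0,"jaw":1},{"xyz":[0,0,0.002],"roll":0,"jaw":1}]' 40
```

```text
time_s: 10.55
ee_pos: [607.9, 293.2, 46.9]
ee_rot: [-180.0, 0.1, 38.1]
force: [-1.9, 1.5, -3.2]
gripper_width: 58.0
time_s: 11.55
ee_pos: [608.0, 293.3, 46.7]
ee_rot: [-180.0, 0.0, 38.1]
force: [-6.2, 0.9, 5.1]
gripper_width: 57.9
```

The force dropped and reversed, then contact built up near the home height of 46.5. A small extra press, easing the side load, will make sure it is seated.

```bash
python3 -m pendant '[{"xyz":[-0.0004,-0.0003,0.0005],"roll":0,"jaw":1},{"xyz":[-0.0008,-0.0006,0.001],"roll":0,"jaw":1},{"xyz":[-0.0008,-0.0006,0.0015],"roll":0,"jaw":1},{"xyz":[-0.0008,-0.0006,0.002],"roll":0,"jaw":1},{"xyz":[-0.0008,-0.0006,0.002],"roll":0,"jaw":1},{"xyz":[-0.0008,-0.0006,0.002],"roll":0,"jaw":1},{"xyz":[-0.0008,-0.0006,0.002],"roll":0,"jaw":1},{"xyz":[-0.0008,-0.0006,0.002],"roll":0,"jaw":1}]' 40
python3 - <<'E'
from h import *
p,d=env.grab_frame("scene");cv2.imwrite("pics/s4.png",p);np.save("pics/s4.npy",d)
s=env.state();print(s["time_s"],s["ee_pos"].round(2),s["ee_rot"].round(2),s["force"].round(1),s["gripper_width"])
lampcheck(p,d,(439,166))
cv2.imwrite("pics/c4.png",cv2.resize(p[140:220,395:475],None,fx=7,fy=7,interpolation=cv2.INTER_CUBIC))
E
```

```text
time_s: 12.55
ee_pos: [607.9, 293.4, 46.5]
ee_rot: [180.0, -0.1, 38.1]
force: [-6.2, -0.1, 11.7]
gripper_width: 58.2
12.6 [607.89 293.39  46.47] [ 1.7996e+02 -1.1000e-01  3.8100e+01] [-5.9 -1.5 11.3] 58.02045022478804
amber px [424 156] [452 182] n 227 tilt deg (world dz/dx,dz/dy) [-0.7  1.2] med res 0.68
top ctr [613.3 290.1  72.9] [611.9 290.8  72.9] ext [57.3 53.6  4. ]
```

View pics/c4.png

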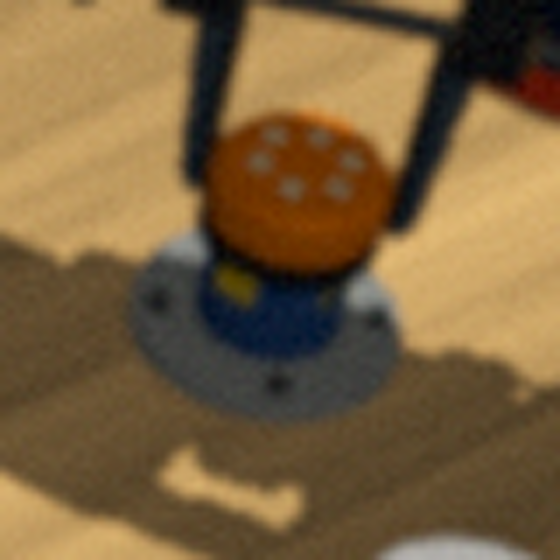

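The black rim sits on the ring and the lens top is at home height. Easing the press, opening, and retreating upward.

```bash
python3 -m pendant '[{"xyz":[-0.0005,0,-0.001],"roll":0,"jaw":1},{"xyz":[-0.0005,0,-0.002],"roll":0,"jaw":1},{"xyz":[-0.0005,0,-0.002],"roll":0,"jaw":0.25},{"xyz":[-0.0005,0,-0.002],"roll":0,"jaw":0.15},{"xyz":[-0.0005,0,-0.002],"roll":0,"jaw":0.05},{"xyz":[-0.0005,0,-0.002],"roll":0,"jaw":0},{"xyz":[-0.0005,0,-0.002],"roll":0,"jaw":0},{"xyz":[-0.0005,0,-0.002],"roll":0,"jaw":0}]' 40
```

```text
time_s: 13.6
ee_pos: [607.2, 293.0, 45.7]
ee_rot: [180.0, 0.0, 38.1]
force: [0.9, 0.2, 0.3]
gripper_width: 91.3
```

Clear of the lamp. Going up, then back away toward the start side for a clear view.

```bash
python3 -m pendant '[{"xyz":[0,0,-0.005],"roll":0,"jaw":0},{"xyz":[0,0,-0.018],"roll":0,"jaw":0},{"xyz":[0,0,-0.038],"roll":0,"jaw":0},{"xyz":[0,0,-0.064],"roll":0,"jaw":0},{"xyz":[0,0,-0.090],"roll":0,"jaw":0},{"xyz":[0,0,-0.116],"roll":0,"jaw":0},{"xyz":[0,0,-0.138],"roll":0,"jaw":0},{"xyz":[0,0,-0.15],"roll":0,"jaw":0}]'
python3 -m pendant '[{"xyz":[-0.010,0.010,0],"roll":0,"jaw":0},{"xyz":[-0.035,0.035,0],"roll":0,"jaw":0},{"xyz":[-0.065,0.065,0],"roll":0,"jaw":0},{"xyz":[-0.095,0.095,0],"roll":0,"jaw":0},{"xyz":[-0.125,0.125,0],"roll":0,"jaw":0},{"xyz":[-0.150,0.150,0],"roll":0,"jaw":0},{"xyz":[-0.165,0.165,0],"roll":0,"jaw":0},{"xyz":[-0.170,0.170,0],"roll":0,"jaw":0}]'
python3 - <<'E'
from h import *
for i in range(4):p,d=env.grab_frame("scene")
q,e=env.grab_frame("top");cv2.imwrite("pics/s5.png",p);cv2.imwrite("pics/t5.png",q)
s=env.state();print(s["time_s"],s["ee_pos"].round(2),s["force"].round(1),s["gripper_width"])
lampcheck(p,d,(439,166))
yy,xx=np.mgrid[:400,:640]
for n,pic,dd,f0,a in(("scene",p,d,"scene0",[(334,160),(262,279),(268,211)]),("top",q,e,"top0",[(390,152),(350,221),(254,245)])):
    o=cv2.imread(f"pics/{f0}.png")
    for c in a: w=np.hypot(xx-c[0],yy-c[1])<20;print(n,c,"diff",np.abs(pic.astype(int)-o)[w].mean().round(1))
o=[cv2.resize(p[125:215,380:500],None,fx=6,fy=6,interpolation=cv2.INTER_CUBIC)[:,:400*720//720],cv2.resize(q[135:225,120:186],None,fx=6,fy=6,interpolation=cv2.INTER_CUBIC)]
cv2.imwrite("pics/c5.png",np.hstack(o))
E
```

```text
time_s: 14.6
ee_pos: [607.7, 293.3, 198.3]
ee_rot: [179.9, -0.2, 38.1]
force: [-0.5, -0.1, -0.1]
gripper_width: 91.3
time_s: 15.6
ee_pos: [577.7, 53.2, 195.3]
ee_rot: [-180.0, 0.0, 38.0]
force: [1.0, -0.5, -0.0]
gripper_width: 91.4
15.85 [578.37  55.32 195.58] [0.1 0.5 0.2] 90.93195477659228
amber px [424 156] [451 182] n 247 tilt deg (world dz/dx,dz/dy) [-1.3  1.2] med res 0.67
top ctr [611.7 290.5  72.7] [611.7 290.5  72.9] ext [55.2 53.7  4.3]
scene (334, 160) diff 14.8
scene (262, 279) diff 7.0
scene (268, 211) diff 9.4
top (390, 152) diff 10.6
top (350, 221) diff 16.8
top (254, 245) diff 43.0
```

View pics/c5.png

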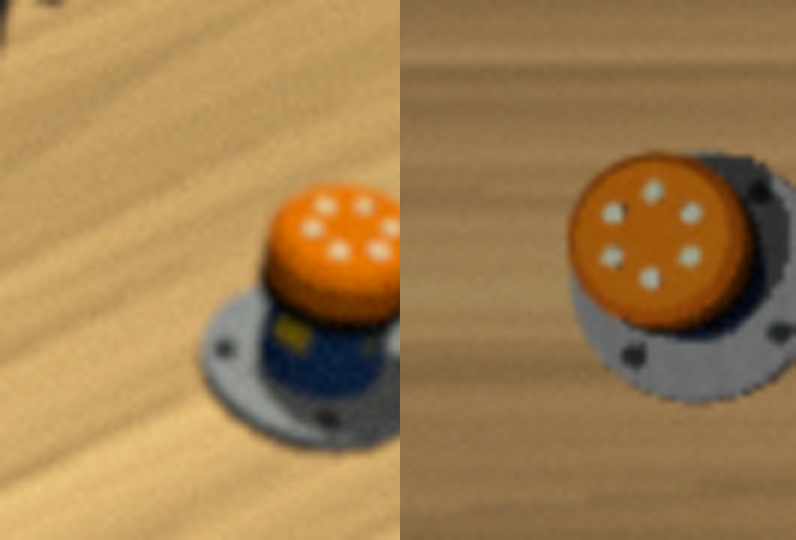

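View pics/s5.png

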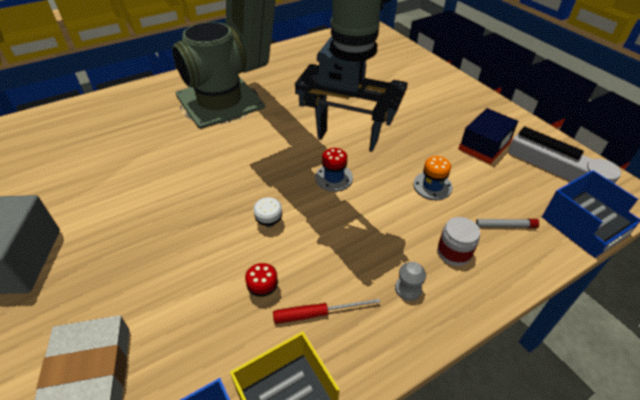

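The amber lamp sits in the mount at (436,168) and looks like its finished red neighbour at (335,160). The red lamp at (262,279) and the clear lamp at (268,211) are unmoved, and the arm is clear of everything.

```bash
python3 -c "
from workcell import env
print(env.job_done())"
```

```text
the job is handed in; nothing more can be done
None
```

The amber lamp is in the empty mount, pressed home and released, and I handed the job in at about 16 s of the 48 s allowed.

- **Pick and placing:** I gripped the lamp by its upper half, lifted it and carried it over the mount. In the scene camera it lined up with the mount axis to within about 0.5 mm.
- **Pressing in:** The push read 5.7 N partway down, then dropped and reversed to -3.2 N, which is the snap. I then pressed to a firm stop at 11–12 N. The tool stopped at 46.5 mm, exactly the height expected for home.
- **After letting go:** The lens top measures 72.9 mm in the scene camera, against 73.2 mm expected. The black rim sits on the ring, and the lamp looks the same as the finished red one. The red and clear lamps look unmoved, the gripper is open and the arm touches nothing.

Some readings did not agree fully:
- A side force of about 6 N in x remained at full seat until I released. It hardly changed when I shifted the arm about 1 mm to ease it.
- The tilt fitted from depth was about 1–2°, which is about the noise level; the same check on the lamp standing at rest gave 0.7°.
- The two cameras disagreed by about 4 mm in x and 3–6 mm in height. I averaged the horizontal positions and relied on relative ones.
- The before/after picture difference at the mounted red lamp, in the top view, was large (43). I took this to be the arm covering it, because in the scene view it stands unchanged.

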